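# Close the film coater's guard into its interlock

## Robot

A 6-joint arm with a two-finger parallel gripper is mounted at the origin on the work surface. World frame = base frame: x ahead of the robot, y to its left, z up, the work surface at z = 0. Lengths are in m, angles in rad, forces in N, time in s.
With the tool pointing down it reaches from about 0.25 to 0.775 m from the base axis. Payload 4 kg.
Tool frame: the origin (TCP) lies at the very end of the fingers, on their centre line; the grasp point (between the pads) lies 19 mm behind it; z points along the fingers, y is the line along which they close (so a half turn about z gives the same grasp; the last joint's range is limited). The gripper opens to 94 mm and grips with 3 to 60 N. Pads are 16 mm wide; open, the fingers measure 119 mm over their backs; the gripper's body (75 mm by 177 mm) begins 78 mm behind the grasp point.
Start: joints at [-1.255, 0.087, 1.371, -0, 1.684, -0.103], TCP at [0.224, -0.502, 0.206] pointing down, gripper open.
Joint ranges: [-3.1, 3.1], [-0.76, 2.03], [0.27, 2.55], [-1.08, 4.22], [0.17, 2.65], [-2.57, 2.57]. Speed limits (rad/s): [2.79, 2.79, 3.14, 3.14, 3.14, 3.14].

## Interface

Orientations are given as [roll, pitch, yaw] about the fixed x, y, z axes, in that order (R = Rz(yaw) Ry(pitch) Rx(roll)).
In Python, from bench import robot gives the robot as it stands. The module is installed in compiled form; this text tells all that it offers.
- The arm moves only by the tool move_arm, never from a script. Its argument "deltas" is one flat list of numbers, 7 for each row, row after row: the turn, a rotation vector about the tool's x, y, z in rad, then the shift along the tool's x, y, z in cm, then the closure, from -1 (fully open) to 1 (shut). A call has 1 to 8 rows; each row is the pose to reach, as a shift and turn from the pose commanded when the call began, along the tool's axes at that moment; what a row does not reach only later rows make up. A row lasts 1/10 s, in which the tool goes at most 50 mm and 8.59 degrees, less where a joint would pass 70% of its speed; a pose out of reach is approached as far as the arm can. A call with a gripper value outside its range is refused whole. The fingers move at their own pace and stop on an object; the grip force is fixed at half the most. Time passes only in rows, so rows that repeat a pose let the fingers close. It gives the time, the measured TCP pose, the force, the opening and the grip force at its end, in the units of the state.
- robot.get_obs(): the state, without advancing time (a new reading comes with each control period).
- robot.snapshot(name): name is "side" or "top"; returns a dict with "image" (400x640x3 uint8, red, green, blue), "depth" (400x640 float32, m along the optical axis (not along the pixel's ray), 0 where there is no reading), "fov_y" (degrees; the focal length in pixels is half the picture's height over the tangent of half this angle, whatever the lens; pixels are square), "cx", "cy" (the principal point, pixels), "origin" and "orientation" of the camera in the world. Camera axes: x right, y up, looking along -z (the intrinsics and any distortion apply to the point x, -y, -z); pixel columns grow to the right and rows downward; lengths in m; the calibration is good to about 2 mm. A picture is of the moment at which its call begins.
- robot.close_job(): hands the job in; it is judged then, once.
The state is a dict: "time": time; "joint_positions": joint angles; "qvel": joint speeds; "joint_torque": joint torques, N m; "tool_pos": TCP position; "ee_rot": TCP orientation; "wrist_force": force on the tool from outside, world axes, zero at the start; "wrist_torque": the same for the moment, N m; "width": finger opening in m; "finger_force": force on a finger pad.
Only numpy, scipy, OpenCV 4.12 (cv2) and the standard library are available. Lean on these libraries where they do the work, as an engineer would, in place of code of your own. Each camera call takes 0.05 s, during which the arm holds its last target. There are 200 camera calls.

## Task

Close the film coater's loose guard: square it up against the steel fence and slide it along, flat on the bed, until its steel tongue is fully home in the slot of the interlock switch; do not ram it in. Then press the reset button fully down once the tongue is home, and let go of everything. Leave the sample jar, the applicator bar, the beaker and the solvent bottle where they are.

Things in the scene. Friction and masses are not known exactly. Their poses are not given: they have to be found in the camera images.
- bed: The coater, fixed: dark base, aluminium bed plate 260 (x) by 460 (y) mm, its surface 50 mm above the origin (centre of its underside, on the table); z up. A fixed steel fence, 22 mm high, 12 thick, stands on the bed along its y axis on the side away from the robot: near face at x = +85 mm of the bed's axes, from y = -160 to +200 mm.
- guard: The loose guard: closed sheet-metal box, white, dark grille on top, 120 (x) by 130 (y) by 55 mm high, 0.4 to 0.85 kg, free to slide on the bed; too wide to grip, plain walls to push. Origin: centre of its underside; z up. The tongue sticks out of its -y wall. Square against the fence (axes parallel to the bed's, +x wall on the fence, origin at bed x = +25 mm) its tongue is in line with the slot.
- tongue_tip (a point): Middle of the free end of the guard's flat steel tongue: 30 mm wide (guard's x), 4 mm thick (z), standing 36 mm out of the guard's -y wall, 28 mm above the bed. Its axes are the guard's.
- switch: The interlock switch: a grey plastic block, 54 (x) by 60 (y) by 52 mm high, fixed on the bed near its -y end; axes parallel to the bed's. Origin: at the bed surface, middle of the lower edge of its mouth face, which looks to +y; the block lies on the -y side. With the tongue home the guard's -y wall touches this face (guard's origin 65 mm from it, at bed y = -75 mm).
- slot_mouth (a point): Centre of the slot's mouth in the switch's +y face, 28 mm above the bed; axes parallel to the bed's. The slot runs 42 mm deep towards -y, is 34 mm wide (x) and 8 mm high; over the first 10 mm its sides flare out to 46 mm at the mouth.
- reset_button (a joint): Travel of the reset button: 0 released, 0.006 m fully down. It springs back; fully down takes about 5 N.
- button_top (a point): Centre of the top face of the reset button: a black round button 28 mm across, standing 14 mm out of the top of a small grey box (46 x 60 x 30 mm) that is fixed on the bed, on the robot's side. It is pressed straight down; the face is 94 mm above the table when released.
- sample_jar: Small glass jar with a white cap, 34 mm across, 45 mm high, standing on the bed at its near corner, -x and +y, away from the switch. Origin: centre of its underside. To be left alone.
- applicator: Steel applicator bar, 18 x 100 x 22 mm with two small dark screws on top that rise to 34 mm, lying on the bed behind the fence. Origin: centre of its underside. To be left alone.
- beaker: Glass beaker, 70 mm across, 90 mm high, standing on the table to the robot's left. Origin: centre of its underside. To be left alone.
- solvent: Amber glass bottle, 68 mm across, 170 mm high, standing on the table to the robot's right. Origin: centre of its underside. To be left alone.

How it is judged:
On the way, in this order (a step that is already met when the one before it is completed fails the run):
1. the tongue is fully home in the switch slot, straight, with the guard flat on the bed (y of tongue_tip in the frame of slot_mouth below -0.033 m and x of tongue_tip in the frame of slot_mouth between -0.004 and 0.004 m and z of tongue_tip in the frame of slot_mouth between -0.004 and 0.004 m and angle between the y axis of guard and the y axis of switch, either way round below 0.05 rad), for 0.2 s.
2. with the tongue home, the reset button is pressed down (5 mm or more of its 6 mm) (all of step 1 and value of joint reset_button above 0.005 m), for 0.05 s.
At the end, for the whole second after the job is handed in: The tongue is at least 33 mm of its 36 mm inside the slot, within 4 mm of the slot's centre sideways and in height, the guard in line with the switch to 0.05 rad, flat on the bed and at rest; the reset button has been pressed after that and is up again (all of step 1 and linear speed of guard below 0.01 m/s and angle between guard's own z axis and vertical below 0.04 rad and value of joint reset_button below 0.0015 m); the robot touches nothing.
It fails at once if the guard is rammed against the switch (more than 60 N) (contact force between guard and switch above 60 N).
It fails at once if the guard is tipped or lifted off the bed (angle between guard's own z axis and vertical above 0.2 rad).
It fails at once if the guard is lifted more than 15 mm (z of guard in the frame of bed above 0.065 m).
It fails at once if the sample jar, applicator bar, beaker or solvent bottle is moved by more than 25 mm (distance of any of sample_jar, applicator, beaker, solvent from where it was at the start of the episode above 0.025 m).
It also fails if it takes over 53 s, if anything falls off the work surface, if the arm or the gripper's body presses on something with over 40 N, if the wrist force passes 120 N, or if a joint passes its speed limit or range.

## Working session

There is one attempt and no reset: what is moved stays moved. The work goes in short steps, Python scripts to look and compute and a tool call to move; the robot and the scene stay as the last step left them, time stands still between calls to the robot, and variables do not carry over. Pictures are saved under pics/ and viewed, at most 10 in all, crops included, and the job is handed in when it is done.

Besides the shell and the picture viewer there is one more tool, called after "Emit:" in YAML: its name, and indented under it one key for each argument. move_arm: Moves the arm, as the interface text tells. Its arguments: {"type":"object","properties":{"deltas":{"type":"array","items":{"type":"number"}}},"required":["deltas"]}

```bash
mkdir -p pics; python3 - <<'E'
from bench import robot
import cv2,numpy as np
o=robot.get_obs();print(o['time'],o['tool_pos'],o['ee_rot'],o['width'])
for n in('top','side'):
    s=robot.snapshot(n);cv2.imwrite(f'pics/{n}0.png',s['image'][...,::-1]);np.savez(f'{n}0.npz',**s)
    print(n,{k:v for k,v in s.items() if k not in('image','depth')})
E
```

```text
0.0 [ 0.22349376 -0.50195969  0.20432687] [-3.13942598e+00 -1.93826873e-04  4.18803269e-01] 0.0940240591048878
top {'fov_y': 45.68674110714326, 'cx': 318.8482844468939, 'cy': 197.96835447978793, 'origin': array([ 0.3073417 , -0.01568079,  1.3296825 ]), 'orientation': array([ 0.19709286,  0.02234745, -1.58369526])}
side {'fov_y': 57.70027808534537, 'cx': 322.85859235008553, 'cy': 203.21740282391852, 'origin': array([0.38565676, 0.74116481, 0.68174081]), 'orientation': array([ 0.90500751,  0.00496052, -2.90432795])}
```

View pics/top0.png

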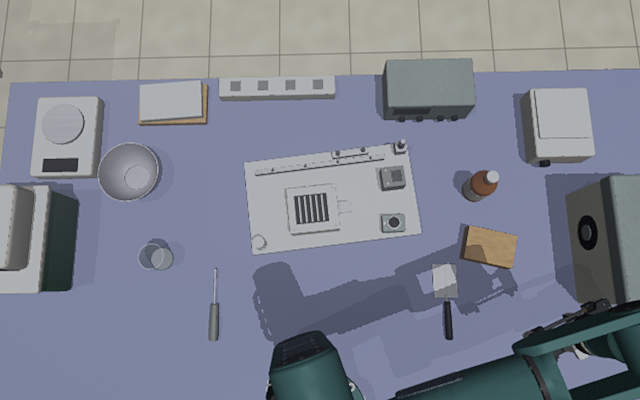

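View pics/side0.png

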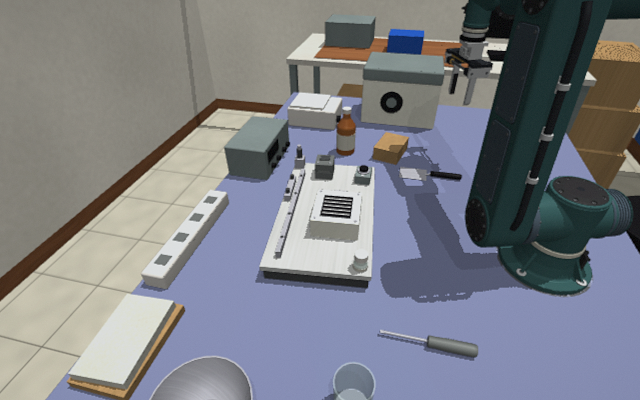

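The top view shows the bed at about cols 245–420, rows 145–255. The guard is at (315,208) with its tongue pointing right (-y), the switch is at (392,178), the button at (393,222) and the jar at (259,242). The fence is the bar along row 160. The side view agrees. Next I'll measure with the depth data and height bands.

```bash
cat > h.py <<'E'
import numpy as np,cv2
from scipy.spatial.transform import Rotation as R
def cloud(s):
    d=np.asarray(s['depth']);h,w=d.shape;f=h/2/np.tan(np.radians(float(s['fov_y']))/2)
    u,v=np.meshgrid(np.arange(w),np.arange(h))
    P=np.stack([(u-s['cx'])/f*d,-(v-s['cy'])/f*d,-d],-1)
    P=P@R.from_euler('xyz',s['orientation']).as_matrix().T+s['origin'];P[d==0]=np.nan
    return P
def rect(P,m,big=True):
    if big:
        n,l,st,_=cv2.connectedComponentsWithStats(m.astype(np.uint8));m=l==1+np.argmax(st[1:,4])
    q=P[m];(c,sz,a)=cv2.minAreaRect((q[:,:2]*1000).astype(np.float32))
    return np.round(c,1),np.round(sz,1),round(a,2),len(q),np.round(np.nanmedian(q[:,2])*1000,1),np.round(np.median(q[:,:2],0)*1000,1)
E
python3 - <<'E'
from h import *
for n in('top','side'):
    s=np.load(n+'0.npz');P=cloud(s);x,y,z=P[...,0],P[...,1],P[...,2]
    reg=(x>.3)&(x<.7)&(y>-.28)&(y<.28)
    print(n,'table z',np.nanmedian(z[(x>.3)&(x<.5)&(y>.15)&(y<.4)]))
    for nm,a,b,k in [('bed',.04,.2,0),('guardtop',.098,.112,0),('switchtop',.095,.11,1),('fence',.066,.078,0),('btnbox',.074,.086,2),('btn',.088,.1,2),('jar',.088,.101,3)]:
        m=reg&(z>a)&(z<b)
        if k==0: m&=(y>-.12)|(nm=='bed')|(nm=='fence')
        if k==1: m&=(y<-.12)&(x>.46)
        if k==2: m&=(y<-.12)&(x<.47)
        if k==3: m&=(y>.1)&(x<.45)
        if m.sum()>5: print(nm,*rect(P,m))
E
```

```text
top table z 0.001147723315724325
bed [567.  -22.2] [261.1 461.9] 6.32 15385 52.4 [558.2 -20.4]
guardtop [527.2  26.5] [121.3 130.1] 5.24 2210 106.0 [525.2  26.5]
switchtop [ 610.2 -188.5] [54.5 61.4] 6.52 463 103.2 [ 608.8 -187.6]
fence [654.9   7.4] [ 14.7 359.6] 6.25 605 72.2 [654.1   7.6]
btnbox [ 468.  -192.4] [ 3.8 44.3] 2.41 29 80.5 [ 467.8 -193.8]
jar [438.3 170. ] [31.3 23.3] 89.93 98 95.5 [439.6 169. ]
side table z -0.0006420877352191212
bed [565.2 -20.5] [259.8 463.7] 6.39 10868 50.1 [554.5  72.1]
guardtop [525.2  29. ] [119.8 134.4] 5.38 1561 104.4 [523.6  37.6]
switchtop [ 609.  -185.6] [54.4 64.9] 6.78 215 101.3 [ 607.7 -180.5]
fence [653.2  10.1] [ 13.6 362.1] 6.5 418 70.9 [648.5  49. ]
btnbox [ 467.1 -181.3] [ 4.7 51.6] 0.57 22 78.7 [ 467.2 -179.9]
jar [437.3 172.3] [30.8 24.7] 89.76 116 94.0 [438.4 174.2]
```

```bash
cat >> h.py <<'E'
C=np.array([566.,-21]);A=np.radians(6.35);B=np.array([[np.cos(A),-np.sin(A)],[np.sin(A),np.cos(A)]])
w=lambda x,y:C+B@[x,y]
bed=lambda P:(P[...,:2]*1000-C)@B
def go(o,x,y,z,yaw):  # bed mm, world z mm, yaw rel bed deg -> turn vec, shift cm in tool axes
    r=R.from_euler('xyz',o['ee_rot']);t=R.from_euler('xyz',[np.pi,0,A+np.radians(yaw)])
    print('turn',np.round((r.inv()*t).as_rotvec(),3),'shift',np.round(r.inv().apply(np.r_[w(x,y),z]/10-o['tool_pos']*100),2))
E
python3 - <<'E'
from h import *
from bench import robot
for n in('top','side'):
    s=np.load(n+'0.npz');P=cloud(s);b=bed(P);z=P[...,2];g=s['image'].max(-1)
    m=(abs(b[...,0]+95)<45)&(abs(b[...,1]+170)<55)
    for nm,k in(('box',m&(z>.07)),('dark',m&(z>.085)&(g<60)),('hi',m&(z>.087))):
        q=b[k];print(n,nm,k.sum(),q.min(0).round(1),q.max(0).round(1),np.median(q,0).round(1),np.median(z[k]).round(4))
go(robot.get_obs(),-130,52,180,0)
E
```

```text
top box 400 [-119.7 -186.7] [ -70.  -124.1] [ -95.9 -153.2] 0.0824
top dark 10 [-107.8 -166.9] [ -86.2 -144.6] [-101.2 -155. ] 0.0939
top hi 101 [-112.2 -181.3] [ -77.7 -140.3] [ -95.3 -155.1] 0.0941
side box 203 [-120.  -180.2] [ -70.8 -121.9] [ -95.5 -141.8] 0.0802
side dark 44 [-107.6 -166.6] [ -86.1 -138.8] [ -96.9 -148. ] 0.0924
side hi 47 [-107.3 -167.9] [ -83.1 -138.8] [ -95.5 -148.7] 0.0927
turn [-0.002  0.     0.308] shift [ 40.04 -38.91   2.53]
```

Emit:
move_arm:
  deltas: [0,0,0.1,10,-10,0,-1,0,0,0.2,20,-20,0,-1,0,0,0.308,30,-29,0,-1,0,0,0.308,40,-38.9,0,-1,0,0,0.308,40,-38.9,0,-1,0,0,0.308,40,-38.9,0,-1,0,0,0.308,40,-38.9,0,-1,0,0,0.308,40,-38.9,0,-1]

```text
time: 0.9
tool_pos: [0.3719, -0.129, 0.2052]
ee_rot: [3.141, -0.0, 0.11]
wrist_force: [0.3, -0.6, -0.8]
width: 0.0937
finger_force: 0.0
```

```bash
python3 -c "
from h import *;from bench import robot
o=robot.get_obs();print(o['tool_pos'],o['ee_rot'],o['wrist_force']);go(o,-125,52,68,0)"
```

```text
[ 0.37190342 -0.12897309  0.20518666] [ 3.14147035e+00 -1.23810106e-04  1.10235877e-01] [ 0.32593759 -0.62335781 -0.75454449]
turn [ 0.    -0.    -0.001] shift [  7.97 -13.79  13.72]
```

Emit:
move_arm:
  deltas: [0,0,0,2.7,-4.6,0,-1,0,0,0,5.3,-9.2,0,-1,0,0,0,8,-13.8,0,-1,0,0,0,8,-13.8,4,-1,0,0,0,8,-13.8,8,-1,0,0,0,8,-13.8,12,-1,0,0,0,8,-13.8,13.7,-1,0,0,0,8,-13.8,13.7,-1]

```text
time: 1.7
tool_pos: [0.4329, 0.0155, 0.0646]
ee_rot: [-3.14, 0.008, 0.111]
wrist_force: [-0.5, -0.7, -0.4]
width: 0.0939
finger_force: 0.0
```

```bash
python3 -c "
from h import *;from bench import robot
o=robot.get_obs();print(bed(o['tool_pos']),o['tool_pos'],o['ee_rot'],o['wrist_force']);go(o,-43,52,68,0)"
```

```text
[-128.29797063   50.97949722] [0.43285074 0.01547676 0.06458396] [-3.13990625  0.00842025  0.11113809] [-0.49484772 -0.65957384 -0.38413611]
turn [-0.002  0.008  0.   ] shift [ 8.53 -0.1  -0.41]
```

Emit:
move_arm:
  deltas: [0,0,0,1,0,0,-1,0,0,0,2,0,0,-1,0,0,0,2.8,0,0,-1,0,0,0,3.6,0,0,-1,0,0,0,4.4,0,0,-1,0,0,0,5.2,0,0,-1,0,0,0,6,0,0,-1,0,0,0,6.6,0,0,-1]

```text
time: 2.5
tool_pos: [0.5025, 0.0222, 0.0697]
ee_rot: [3.141, 0.0, 0.111]
wrist_force: [-5.0, -1.0, 3.7]
width: 0.0941
finger_force: 2.6
```

```bash
cat > look.py <<'E'
import sys
from h import *;from bench import robot
o=robot.get_obs();print(bed(o['tool_pos']),o['tool_pos'],o['ee_rot'],o['wrist_force'])
for n in('top','side'):
    s=robot.snapshot(n);P=cloud(s);b=bed(P);z=P[...,2]
    m=(abs(b[...,0]+20)<100)&(b[...,1]>-138)&(z>.099)&(z<.11)&(s['image'].min(-1)<256)
    Q=np.dstack([b/1000,z]);print(n,*rect(Q,m))
    cv2.imwrite(f'pics/{n}{sys.argv[1]}.png',s['image'][...,::-1])
E
python3 look.py 1
```

```text
[-58.32879374  49.9961506 ] [0.50249941 0.02223815 0.06971179] [3.14119575e+00 1.26230637e-04 1.10844315e-01] [-4.95783742 -0.97404417  3.67408689]
top [-20.4 727.8] [  7.5 197.5] 83.82 180 104.6 [-16.6 727.5]
side [ 3.7 54.1] [133.9 139.2] 89.98 1348 104.5 [19.5 73.8]
```

Emit:
move_arm:
  deltas: [0,0,0,0.4,0,0,-1,0,0,0,0.8,0,0,-1,0,0,0,1.1,0,0,-1,0,0,0,1.3,0,0,-1,0,0,0,1.5,0,0,-1,0,0,0,1.6,0,0,-1,0,0,0,1.6,0,0,-1]

```text
time: 3.3
tool_pos: [0.5141, 0.0237, 0.0689]
ee_rot: [3.141, 0.008, 0.111]
wrist_force: [-13.6, -1.3, 9.2]
width: 0.0938
finger_force: 6.9
```

```bash
sed -i 's/m=(abs(b\[...,0\]+20)<100)/m=(abs(b[...,0]-20)<80)\&(b[...,1]<140)/' look.py; python3 look.py 2
```

```text
[-46.60926852  50.14945308] [0.51413007 0.02368671 0.06885519] [3.14143837 0.00834357 0.11076651] [-13.62079246  -1.2625902    9.18232992]
top [82.6  0.1] [20.7  6.6] 73.69 17 105.6 [82.9 -0.1]
side [15.1 54.5] [137.7 133.1] 0.57 1313 104.5 [31.7 75.2]
```

View pics/side2.png

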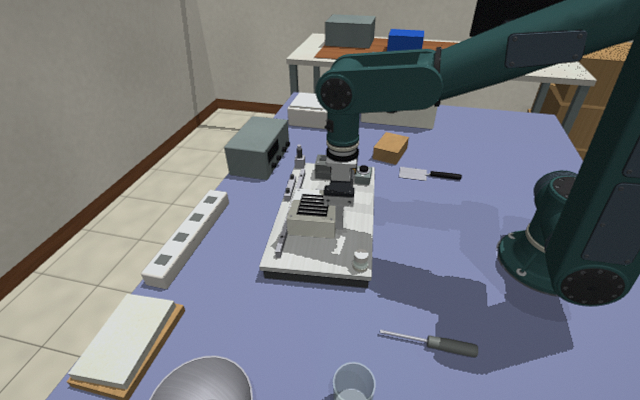

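Emit:
move_arm:
  deltas: [0,0,0,-1,0,0,-1,0,0,0,-2.5,0,0,-1,0,0,0,-2.5,0,-5,-1,0,0,0,-2.5,0,-10,-1,0,0,-0.15,0,-3,-10,-0.28,0,0,-0.3,3,-6,-10,-0.28,0,0,-0.45,6.3,-10,-10,-0.28,0,0,-0.6,6.3,-10,-10,-0.28]

```text
time: 4.2
tool_pos: [0.5718, 0.135, 0.1671]
ee_rot: [-3.141, -0.003, 0.722]
wrist_force: [-0.1, -0.8, 0.1]
width: 0.0655
finger_force: 0.0
```

```bash
python3 -c "
from h import *;from bench import robot
o=robot.get_obs();print(bed(o['tool_pos']),o['tool_pos'],o['ee_rot'],o['wrist_force'],o['width']);go(o,20,152,170,90)"
```

```text
[ 23.03281594 154.37111143] [0.5718178  0.13497148 0.16708363] [-3.14086586 -0.00334504  0.7215293 ] [-0.10098624 -0.81241578  0.05913198] 0.06554640662437625
turn [ 0.001 -0.003 -0.96 ] shift [-0.38  0.02 -0.29]
```

Emit:
move_arm:
  deltas: [0,0,-0.14,-0.3,0,0,-0.28,0,0,-0.28,-0.3,0,0,-0.28,0,0,-0.42,-0.3,0,0,-0.28,0,0,-0.56,-0.3,0,0,-0.28,0,0,-0.7,-0.3,0,0,-0.28,0,0,-0.84,-0.3,0,0,-0.28,0,0,-0.96,-0.3,0,0,-0.28,0,0,-0.96,-0.3,0,0,-0.28]

```text
time: 5.0
tool_pos: [0.5676, 0.1287, 0.1684]
ee_rot: [3.139, -0.0, 1.671]
wrist_force: [0.1, 0.1, 0.0]
width: 0.0602
finger_force: 0.0
```

```bash
python3 -c "
from h import *;from bench import robot
o=robot.get_obs();print(bed(o['tool_pos']),o['tool_pos'],o['ee_rot'],o['wrist_force'],o['width']);go(o,20,152,68,90)"; python3 look.py 3
```

```text
[ 18.19783618 148.60830576] [0.56764986 0.12870928 0.16844293] [ 3.13941148e+00 -3.58822848e-04  1.67055245e+00] [0.10891926 0.11747219 0.0039719 ] 0.060225765506765186
turn [ 0.002 -0.    -0.011] shift [ 0.34  0.15 10.04]
[ 18.19783618 148.60830576] [0.56764986 0.12870928 0.16844293] [ 3.13941148e+00 -3.58822848e-04  1.67055245e+00] [0.10891926 0.11747219 0.0039719 ]
top [25.3 51.9] [128.9 120.9] 89.97 2018 105.9 [24.8 51.7]
side [23.9 54.9] [133.7 120.6] 89.41 1305 104.4 [25.4 71.2]
```

View pics/top3.png

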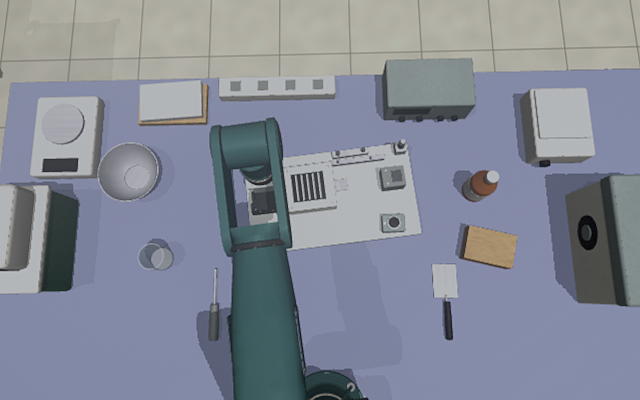

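Emit:
move_arm:
  deltas: [0,0,-0.011,0.3,0.1,4,-0.28,0,0,-0.011,0.3,0.1,8,-0.28,0,0,-0.011,0.3,0.1,10,-0.28,0,0,-0.011,-1,0.1,10,-0.28,0,0,-0.011,-2,0.1,10,-0.28,0,0,-0.011,-2.6,0.1,10,-0.28,0,0,-0.011,-3.2,0.1,10,-0.28,0,0,-0.011,-4,0.1,10,-0.28]

```text
time: 5.9
tool_pos: [0.573, 0.089, 0.0703]
ee_rot: [3.138, -0.001, 1.682]
wrist_force: [-0.3, 4.5, 1.4]
width: 0.06
finger_force: 1.9
```

```bash
python3 look.py 4
```

```text
[ 19.1489373 108.597578 ] [0.57302038 0.08904922 0.07028798] [ 3.13813379e+00 -1.36640301e-03  1.68171608e+00] [-0.32435051  4.46863217  1.35704084]
top [25.8 16.7] [ 95.6 121.6] 89.88 1451 106.0 [22.  14.9]
side [28.2 80.1] [67.7 76.9] 1.32 392 104.6 [27.7 75.6]
```

Emit:
move_arm:
  deltas: [0,0,0,-0.8,0,0,-0.28,0,0,0,-1.6,0,0,-0.28,0,0,0,-2.4,0,0,-0.28,0,0,0,-3.2,0,0,-0.28,0,0,0,-4,0,0,-0.28,0,0,0,-4.8,0,0,-0.28,0,0,0,-5.6,0,0,-0.28,0,0,0,-6.2,0,0,-0.28]

```text
time: 6.8
tool_pos: [0.5795, 0.0277, 0.0698]
ee_rot: [3.139, -0.001, 1.682]
wrist_force: [-0.6, 6.2, 4.4]
width: 0.0601
finger_force: 2.8
```

```bash
python3 look.py 5
```

```text
[18.84979508 46.93154807] [0.57954344 0.02772843 0.06981353] [ 3.13912668e+00 -1.45924946e-03  1.68216256e+00] [-0.59028918  6.19494383  4.38973116]
top [ 25.  -48.3] [ 88.2 121.1] 89.74 1267 106.0 [ 18.7 -53. ]
side [28.  15.5] [68.3 85.9] 0.17 381 104.6 [27.6 10.8]
```

View pics/side5.png

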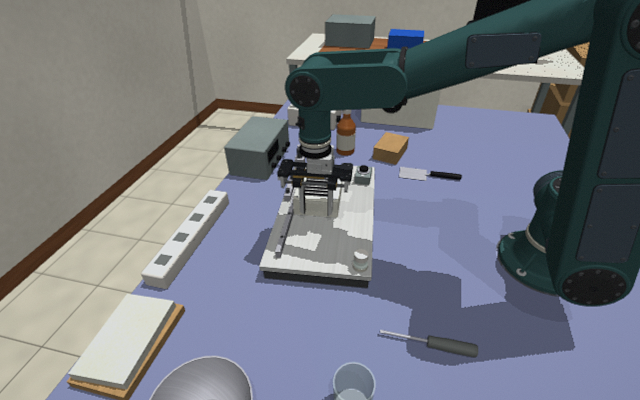

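The side view shows the gripper behind the guard, with the fingers at about (318,200) and the guard along the fence. Top depth data puts the guard at bed (25,-27), square, with about 47 mm left.

Emit:
move_arm:
  deltas: [0,0,0,-0.6,0,0,-0.28,0,0,0,-1.2,0,0,-0.28,0,0,0,-1.8,0,0,-0.28,0,0,0,-2.4,0,0,-0.28,0,0,0,-3,0,0,-0.28,0,0,0,-3.5,0,0,-0.28,0,0,0,-3.9,0,0,-0.28,0,0,0,-4.2,0,0,-0.28]

```text
time: 7.7
tool_pos: [0.5838, -0.0138, 0.0692]
ee_rot: [3.14, -0.001, 1.682]
wrist_force: [-0.7, 6.1, 3.7]
width: 0.0603
finger_force: 2.8
```

```bash
python3 look.py 6
```

```text
[18.44420423  5.18328367] [ 0.58375777 -0.01380856  0.06919577] [ 3.14040789e+00 -1.30515319e-03  1.68229891e+00] [-0.72438827  6.07951321  3.65309514]
top [ 25.1 -93.6] [ 82.6 121. ] 89.0 1090 106.0 [ 16.6 -99.6]
side [ 19.8 -28. ] [83.5 92. ] 0.64 393 104.6 [ 25.9 -30.3]
```

Emit:
move_arm:
  deltas: [0,0,0,-0.1,0,0,-0.28,0,0,0,-0.2,0,0,-0.28,0,0,0,-0.3,0,0,-0.28,0,0,0,-0.4,0,0,-0.28,0,0,0,-0.5,0,0,-0.28]

```text
time: 8.3
tool_pos: [0.5841, -0.0187, 0.0689]
ee_rot: [3.141, -0.001, 1.682]
wrist_force: [0.1, 5.1, 4.4]
width: 0.06
finger_force: 2.7
```

Emit:
move_arm:
  deltas: [0,0,0,-0.1,0,0,-0.28,0,0,0,-0.2,0,0,-0.28,0,0,0,-0.2,0,0,-0.28]

```text
time: 8.6
tool_pos: [0.5843, -0.0206, 0.0689]
ee_rot: [3.141, -0.001, 1.682]
wrist_force: [0.4, 5.4, 4.6]
width: 0.0598
finger_force: 2.8
```

Emit:
move_arm:
  deltas: [0,0,0,-0.1,0,0,-0.28,0,0,0,-0.2,0,0,-0.28,0,0,0,-0.2,0,0,-0.28]

```text
time: 8.9
tool_pos: [0.5842, -0.0205, 0.0689]
ee_rot: [3.141, -0.005, 1.683]
wrist_force: [-1.6, 9.6, 4.7]
width: 0.0599
finger_force: 5.1
```

```bash
python3 look.py 7
```

```text
[18.18353497 -1.50378492] [ 0.5842383  -0.02048343  0.06887363] [ 3.14122089 -0.00519146  1.68280764] [-1.58912359  9.55265969  4.71131479]
top [  25.5 -100.3] [ 75.8 121.5] 89.38 992 105.7 [  14.7 -107.1]
side [ 20.6 -35.6] [83.4 93.3] 0.44 397 104.5 [ 24.4 -35.7]
```

Emit:
move_arm:
  deltas: [0,0,0,-0.1,0,0,-0.28,0,0,0,-0.2,0,0,-0.28,0,0,0,-0.3,0,0,-0.28,0,0,0,-0.3,0,0,-0.28]

```text
time: 9.4
tool_pos: [0.5842, -0.0204, 0.069]
ee_rot: [3.141, -0.011, 1.684]
wrist_force: [-1.2, 16.6, 6.0]
width: 0.0601
finger_force: 8.4
```

Emit:
move_arm:
  deltas: [0,0,0,1,0,0,-0.28,0,0,0,3,0,0,-0.28,0,0,0,3,0,-5,-0.28,0,0,0,3,0,-10,1,0,0,0,3,-4,-10,1,0,0,0,3,-8,-10,1,0,0,0,3,-11,-10,1,0,0,0,3,-11,-10,1]

```text
time: 10.2
tool_pos: [0.4689, -0.0102, 0.1678]
ee_rot: [-3.139, 0.003, 1.68]
wrist_force: [-0.1, -0.3, 0.1]
width: 0.0237
finger_force: 0.0
```

```bash
python3 look.py 8;python3 -c "
from h import *;from bench import robot
o=robot.get_obs();print(o['width']);go(o,-95,-154,120,90)"
```

```text
[-95.33166598  21.44660227] [ 0.46888118 -0.01022882  0.16784437] [-3.13907806e+00  2.71683911e-03  1.68013224e+00] [-0.1381751  -0.32769336  0.10901224]
top [ 25.2 -74.5] [121.2 126.8] 0.08 1315 106.0 [ 44.5 -96.7]
side [ 24.  -72.9] [119.9 130.6] 0.29 1125 104.5 [ 23.2 -64.6]
0.01586523732939085
turn [-0.     0.002 -0.001] shift [-17.55  -0.25   4.85]
```

View pics/top8.png

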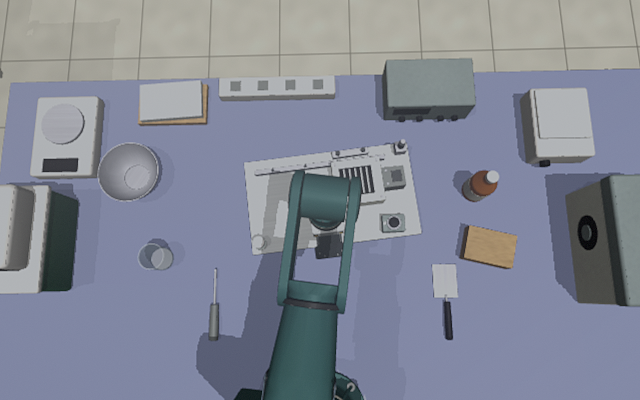

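The guard's wall at about (383,187) meets the switch block at (393,178). It sits at bed (25,-74) and is square, so it is home. Next is the button at (393,222).

Emit:
move_arm:
  deltas: [0,0,0,-4.5,0,0,1,0,0,0,-9,0,0,1,0,0,0,-13.5,0,0,1,0,0,0,-17.5,-0.2,0,1,0,0,0,-17.5,-0.2,3,1,0,0,0,-17.5,-0.2,5,1,0,0,0,-17.5,-0.2,5,1,0,0,0,-17.5,-0.2,5,1]

```text
time: 11.1
tool_pos: [0.4899, -0.1834, 0.118]
ee_rot: [-3.14, -0.0, 1.682]
wrist_force: [0.8, 0.3, 0.6]
width: 0.0006
finger_force: 0.0
```

```bash
python3 look.py 9;python3 -c "
from h import *;from bench import robot
o=robot.get_obs();print(o['width']);go(o,-95,-154,88,90)"
```

```text
[ -93.58678462 -152.96977925] [ 0.4899061  -0.18338214  0.11802567] [-3.14028439e+00 -1.41136010e-05  1.68184537e+00] [0.83526433 0.29300756 0.55340415]
top [ 24.9 -74.5] [126.8 120.9] 89.96 1965 106.0 [ 24.4 -74.1]
side [ 24.1 -71.9] [120.3 131.5] 0.29 1124 104.4 [ 22.8 -64. ]
0.000702146073367175
turn [0.002 0.002 0.001] shift [-0.09 -0.22  3.18]
```

```bash
python3 -c "
import cv2
a=cv2.imread('pics/side9.png')[120:260,250:420];cv2.imwrite('pics/c9.png',cv2.resize(a,None,fx=4,fy=4))"
```

```text
(no output)
```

View pics/c9.png

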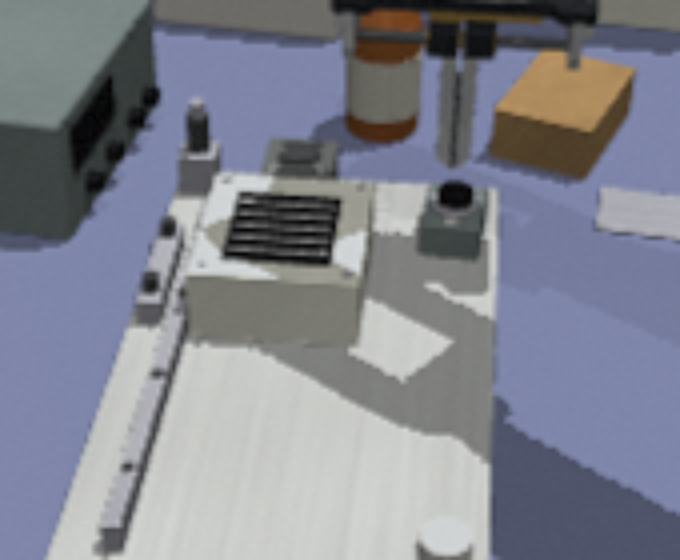

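The crop shows the closed fingertips (455,160) directly over the black button (455,195). The guard is against the switch. Pressing now.

Emit:
move_arm:
  deltas: [0,0,0,0,-0.2,1,1,0,0,0,0,-0.2,2,1,0,0,0,0,-0.2,2.4,1,0,0,0,0,-0.2,2.7,1,0,0,0,0,-0.2,3,1,0,0,0,0,-0.2,3.3,1,0,0,0,0,-0.2,3.3,1,0,0,0,0,-0.2,3.3,1]

```text
time: 12.0
tool_pos: [0.487, -0.1829, 0.0881]
ee_rot: [-3.141, -0.0, 1.682]
wrist_force: [-7.5, 3.4, 13.3]
width: 0.0006
finger_force: 6.4
```

Emit:
move_arm:
  deltas: [0,0,0,0,0,0.2,1,0,0,0,0,0,0.3,1,0,0,0,0,0,0.3,1]

```text
time: 12.3
tool_pos: [0.4871, -0.1829, 0.0879]
ee_rot: [3.141, 0.001, 1.682]
wrist_force: [-11.6, 5.6, 23.0]
width: 0.0006
finger_force: 11.8
```

The button has bottomed out: z stayed at 0.088 while the force rose to 23 N. Lifting away.

Emit:
move_arm:
  deltas: [0,0,0,0,0,-1,1,0,0,0,0,0,-4,1,0,0,0,0,0,-9,1,0,0,0,0,0,-13,1,0,0,0,0,0,-13,1,0,0,0,0,0,-13,1,0,0,0,0,0,-13,1]

```text
time: 13.0
tool_pos: [0.4869, -0.1829, 0.2106]
ee_rot: [-3.139, -0.001, 1.682]
wrist_force: [-0.1, -0.1, 0.4]
width: 0.0006
finger_force: 0.0
```

```bash
python3 look.py 10; python3 -c "
from h import *;from bench import robot
s=robot.snapshot('side');P=cloud(s);b=bed(P);z=P[...,2]
m=(abs(b[...,0]+95)<14)&(abs(b[...,1]+154)<14)&(z<.12);print('button z',np.percentile(z[m],[50,90,98]))"
```

```text
[ -96.51337793 -152.207668  ] [ 0.48691317 -0.18294839  0.21055669] [-3.13927759e+00 -1.43869087e-03  1.68176269e+00] [-0.12983958 -0.14054805  0.36707233]
top [ 25.2 -74.5] [126.8 120.9] 89.77 2007 106.0 [ 24.  -74.4]
side [ 23.8 -71.6] [119.9 132.3] 0.34 1125 104.4 [ 22.8 -64.1]
button z [0.09150177 0.09413077 0.09542326]
```

The guard is still home and square, the button is back up, and the robot is clear of everything.

```bash
python3 -c "
from bench import robot
print(robot.close_job())"
```

```text
the job is handed in; nothing more can be done
None
```

The guard is square against the fence with its tongue home in the interlock switch; the reset button was pressed fully down and is up again, the arm is clear, and the job was handed in at about 13 s (no verdict was returned).

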